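Close a shielded test fixture for a dark measurement

ROBOT

A 6-joint arm with a two-finger parallel gripper is mounted at the origin on the work surface. World frame = base frame: x ahead of the robot, y to its left, z up, the work surface at z = 0. Lengths are in mm, angles in rad, forces in N, time in s.
With the tool pointing down it reaches from about 275 to 750 mm from the base axis. Payload 10.2 kg.
Tool frame: the origin (TCP) lies between the finger pads; the fingertips stand 22 mm ahead of it and the grasp point (between the pads) lies 3 mm ahead of it (ctrl.nose_length is the distance from the TCP to the fingertips, in mm); y points along the fingers, z is the direction in which the jaws open and shut, and the axes are right-handed (so a half turn about y gives the same grasp; the last joint's range is limited). The gripper opens to 85 mm and grips with 20 to 120 N. Pads are 22 mm wide; open, the fingers measure 114 mm over their backs; the gripper's body (76 mm by 85 mm) begins 54 mm behind the grasp point. The pads swing forward as they close: fully open they stand 13 mm farther back than shut.
Start: joints at [-1.339, 0.313, 1.498, -0, 1.331, -0.223], TCP at [230.612, -471.645, 253.294] pointing down, gripper open.
Joint ranges: [-2.94, 2.94], [-0.97, 2.17], [0.19, 2.56], [-1.23, 4.37], [0.02, 3.11], [-2.88, 2.88]. Speed limits (rad/s): [2.39, 2.39, 3.01, 3.14, 3.14, 3.14].

INTERFACE

Orientations are given as a unit quaternion [w, x, y, z].
In Python, from rig import ctrl, eyes, models gives the robot as it stands.
- The arm moves only by the shell command python3 -m crank 'ROWS' [FORCE]. ROWS is JSON, a list of rows, each an object with "dp": the shift along the tool's x, y, z in mm, a list of three; "roll": the turn about the tool's y in rad; "gripper": the closure in counts, from 0 (fully open) to 255 (shut). A call has 1 to 10 rows; each row is the pose to reach, as a shift and turn from the pose commanded when the call began, along the tool's axes at that moment; what a row does not reach only later rows make up. A row lasts 1/12 s, in which the tool goes at most 41.7 mm and 7.16 degrees, less where a joint would pass 70% of its speed; a pose out of reach is approached as far as the arm can. A call with a gripper value outside its range is refused whole. The fingers move at their own pace and stop on an object; FORCE is the grip in N (left out, the last holds). Time passes only in rows, so rows that repeat a pose let the fingers close. It gives the time, the measured TCP pose, the force and the opening at its end, in the units of the state.
- ctrl.sense(): the state, without advancing time (a new reading comes with each control period).
- eyes.capture(name): name is "scene" or "side" or "wrist"; returns a dict with "color" (420x560x3 uint8, red, green, blue), "fx", "fy", "cx", "cy" (pixels), "R" (3x3) and "t" (3): a world point X has camera coordinates R X + t. Camera axes: x right, y down, z forward; pixel columns grow to the right and rows downward; lengths in mm; the calibration is good to about 2 mm. A picture is of the moment at which its call begins. There is no depth.
- ctrl.finish_job(): hands the job in, once; it reports no verdict.
Trained networks look in a picture, given as the dict that the camera call returned (one of the last four; its "shot" number tells which), for a name from the list of things; names that differ only in an ending like _2 or _b are one class to them, and where a whole thing is asked for, a point or a joint stands for the part that bears it (a point fixed in the world has none). Each returns a list of dicts, best first, with "confidence" (0 to 1); they miss things now and then, are a little off and sometimes report something else, mostly with a low value. They report only what shows in the picture. A call takes as long as a camera call.
- models.spot_in(picture, label): "extent" ([centre column, centre row, width, height] in pixels, round what is visible of it).
- models.spot_point(picture, label): "centre" ([column, row] in pixels: a listed point, or the origin of a listed thing).
The state is a dict: "time_s": time; "joints": joint angles; "dq": joint speeds; "tau": joint torques, N m; "eef_pos": TCP position; "ee_rot": TCP orientation; "force": force on the tool from outside, world axes, zero at the start; "wrist_torque": the same for the moment, N m; "grip_width": opening from 0.0 (shut) to 1.0 (fully open).
Only numpy, scipy, OpenCV 4.12 (cv2) and the standard library are available. Lean on these libraries where they do the work, as an engineer would, in place of code of your own. Each camera call takes 0.05 s, during which the arm holds its last target. There are 200 camera calls.

TASK

Get the shielded test fixture ready for a dark measurement: first turn the black selector on the lamp unit so that its white pointer line points at the green dot, then turn the red quarter-turn fastener on the black access panel until the white line on its wing is in line with the two white marks on the panel. Only then press the panel fully home, flush with the frame, and finish while still holding it pressed there. Leave the jar, the brass puck and the screwdriver where they are.

Things in the scene. Friction and masses are not known exactly. Their poses are not given: they have to be found in the camera images.
- fixture: Shielded test fixture: grey metal box fixed to the bench, 180 (x) x 240 (y) x 90 mm high, wall (frame) 12 mm thick; origin at the centre of its underside, z up. Its open top is filled by a black access panel of 150 x 210 mm (3 mm gap all round) over a teal foam gasket. Unpressed, the panel's top stands 10 mm above the frame (100 mm above the bench); pressed home it is flush with the frame (90 mm). The panel stays level wherever it is pushed.
- panel (a joint): How far the panel is pressed down, m: 0 = standing proud, 0.010 = fully home, flush with the frame, at a hard stop. It is sprung: it starts to move at about 3 N, needs about 9 N to be fully home, and rises again when let go. With the fastener not aligned it is blocked after about 2 mm.
- panel_press (a point): Centre of the printed teal disc (34 mm diameter) on the panel's top, a clear flat place to press: 55 mm from the fixture's centre along its -y; axes as the fixture's; moves down with the panel.
- fastener (a joint): Angle of the fastener, rad, growing counterclockwise seen from above. 0 = aligned: the wing and its white line lie along the fixture's x axis, in line with the two white marks (each 20 x 5 mm) on either side of it. It starts 0.8 to 1.4 off and must be turned clockwise; stops at -0.30 and 1.60; light friction, stays where it is left. Aligned within 0.2 its cross bar passes the slotted receptacle below and the panel can be pressed home.
- fastener_grip (a point): Centre of the top of the fastener's wing, on its turning axis, 45 mm from the fixture's centre along its +y. The wing is a red upright bar, 40 mm long (this point's x axis, along the white line), 12 mm thick (y), its top 36 mm above the panel; below it is a round steel head of 46 mm diameter, 6 mm high.
- unit: Lamp control unit: white box fixed to the bench, 120 x 120 x 65 mm high, dark top plate; origin at the centre of its underside. Three dots (12 mm diameter) on the top, 39 mm from the selector's axis, which is at the unit's centre: white at +40 degrees (counterclockwise from the unit's x axis), yellow at 0, green at -40 degrees. It stands left or right of the fixture.
- selector (a joint): Selector angle, rad, growing clockwise seen from above, with spring detents: 0 = pointer at the white dot, 0.698 = at the yellow, 1.396 = at the green; let go near one, it snaps into it. It starts at white and clicks past yellow on the way to green. Stops 0.12 beyond the end positions. Turning over a detent takes about 0.07 Nm.
- selector_grip (a point): Centre of the top of the selector's black grip bar, on its turning axis. The bar is 40 mm long (this point's x axis, +x is the pointer end, with a white line on that half of the top), 12 mm thick (y), its top 36.5 mm above the unit's top; below it a round steel head of 46 mm diameter, 6 mm high.
- tray: Shallow blue parts tray fixed to the bench, 130 x 150 x 30 mm, on the other side of the fixture from the unit; origin at the centre of its underside.
- jar: Amber sample jar with a white cap, 40 mm diameter, 50 mm high, standing loose in the tray; origin at the centre of its underside. Bystander.
- puck: Brass calibration puck, 44 mm diameter, 16 mm thick, loose in the tray; origin at the centre of its underside. Bystander.
- driver: Screwdriver with an orange handle, lying loose on the bench beyond the fixture, roughly across; origin near its middle, at bench height. Bystander.

How it is judged:
By the outcome, as a careful person would: the job done as asked, in the order asked, and still so for the second after the job is handed in, while the arm keeps its last pose, push and grip.
It also fails if it takes over 58 s, if anything falls off the work surface, if the arm or the gripper's body presses on something with over 40 N, if the wrist force passes 120 N, or if a joint passes its speed limit or range.

## Working session

There is one attempt and no reset: what is moved stays moved. The work goes in short steps, Python scripts to look and compute and a shell command to move; the robot and the scene stay as the last step left them, time stands still between calls to the robot, and variables do not carry over. Pictures are saved under pics/ and viewed, about 8 in all and at most 12, crops included, and the job is handed in when it is done.

```bash
ls; mkdir -p pics; cat > h.py <<'E'
import numpy as np, cv2
from rig import ctrl, eyes, models
def ray(c,px):
    d=np.array([(px[0]-c['cx'])/c['fx'],(px[1]-c['cy'])/c['fy'],1.]); R=np.array(c['R']);t=np.array(c['t'])
    return -R.T@t, R.T@d
def onz(c,px,z):
    o,d=ray(c,px); return o+d*(z-o[2])/d[2]
def proj(c,X):
    p=np.array(c['R'])@np.array(X)+np.array(c['t']); return p[0]/p[2]*c['fx']+c['cx'],p[1]/p[2]*c['fy']+c['cy']
def save(c,n): cv2.imwrite(f'pics/{n}.png',c['color'][:,:,::-1])
E
python3 - <<'E'
from h import *
np.set_printoptions(precision=1,suppress=True)
Z={'fixture':0,'panel_press':100,'fastener_grip':136,'unit':0,'selector_grip':101.5,'tray':0,'jar':0,'driver':0}
ims=[]
for n in ['scene','side']:
    c=eyes.capture(n); ims.append(c['color'])
    save(c,n)
    for l,z in Z.items():
        r=models.spot_point(c,l)
        for q in r[:2]: print(n,l,np.array(q['centre']),round(q['confidence'],2),onz(c,q['centre'],z))
s=ctrl.sense();print(s['ee_rot'],s['force'],s['time_s'],ctrl.nose_length)
E
```

```text
pics
scene fixture [308.6 198. ] 0.78 [480.3 -21.2   0. ]
scene panel_press [290.7 167.1] 0.79 [496.1 -70.1 100. ]
scene fastener_grip [327.9 167.4] 0.52 [481.1  23.6 136. ]
scene unit [212.5 165.4] 0.71 [ 520.6 -311.1   -0. ]
scene selector_grip [209.9 138.6] 0.59 [ 521.8 -305.2  101.5]
scene tray [438.  271.3] 0.93 [515.3 346.6   0. ]
scene jar [455.9 279.8] 0.95 [515.2 389.    0. ]
scene driver [275.5 311.7] 0.96 [807.8  86.7   0. ]
scene driver [306.1 199.8] 0.42 [489.4 -23.5   0. ]
side fixture [342.5 255.5] 0.69 [484.1  -0.8   0. ]
side panel_press [347.9 209.9] 0.79 [484. -81. 100.]
side fastener_grip [344.2 224.7] 0.74 [486.5  21.  136. ]
side fastener_grip [325.8 350.4] 0.64 [485.1 397.9 136. ]
side unit [342.9 183.2] 0.64 [ 517.  -330.1    0. ]
side selector_grip [344.1 162.9] 0.65 [ 517.  -301.4  101.5]
side jar [314.6 380.2] 0.88 [505.3 388.9   0. ]
side driver [224.4 262.2] 0.8 [802.   82.7  -0. ]
[-0.2  0.2 -0.7  0.7] [ 0.3 -1.1 -0.1] 0.9 22.0
```

View pics/scene.png

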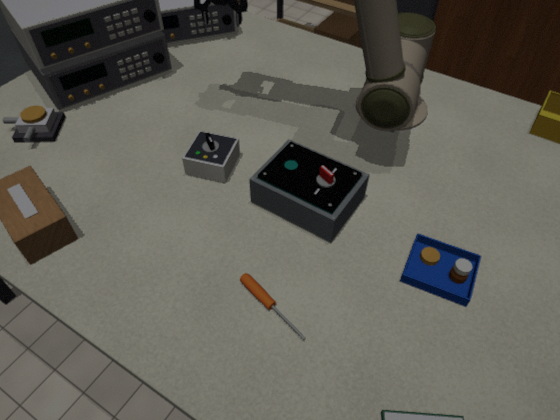

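View pics/side.png

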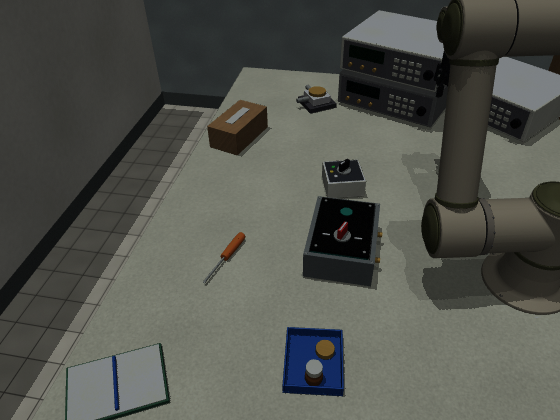

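The scene shows the unit at (210,155) px, the fixture at (310,185) with the red wing at (327,174), and the tray on the right. The side view agrees: selector at (345,165), fastener at (343,228). Next I'll work out the tool axes and the wrist camera offset.

```bash
cat >> h.py <<'E'
from scipy.spatial.transform import Rotation as Ro
np.set_printoptions(precision=3,suppress=True)
def tool():
    s=ctrl.sense(); q=np.array(s['ee_rot']); return s,np.array(s['eef_pos']),Ro.from_quat(q[[1,2,3,0]]).as_matrix()
def dp(target):
    s,p,M=tool(); return M.T@(np.array(target)-p)
E
python3 - <<'E'
from h import *
s,p,M=tool(); print(p,'\n',M)
c=eyes.capture('wrist'); o,d=ray(c,(c['cx'],c['cy'])); print('cam in tool',M.T@(o-p),'dir',M.T@d, c['fx'])
print('to unit',dp([519,-303,270]))
E
```

```text
[ 230.62  -471.634  253.315] 
 [[-0.898  0.     0.439]
 [-0.439 -0.    -0.898]
 [-0.    -1.     0.   ]]
cam in tool [ -73.165 -119.403    0.649] dir [0.283 0.959 0.   ] 342.293756865484
to unit [-333.156  -16.701  -24.806]
```

```bash
python3 -m crank '[{"dp":[-333,-17,-25]},{"dp":[-333,-17,-25]},{"dp":[-333,-17,-25]},{"dp":[-333,-17,-25]},{"dp":[-333,-17,-25]},{"dp":[-333,-17,-25]},{"dp":[-333,-17,-25]},{"dp":[-333,-17,-25]},{"dp":[-333,-17,-25]},{"dp":[-333,-17,-25]}]'
python3 - <<'E'
from h import *
s,p,M=tool(); print(s['time_s'],p,'\n',M)
c=eyes.capture('wrist'); save(c,'w1')
for l,z in {'selector_grip':101.5,'unit':0}.items():
    for q in models.spot_point(c,l)[:2]: print(l,q['centre'],q['confidence'],onz(c,q['centre'],z))
# colour dots
hsv=cv2.cvtColor(c['color'],cv2.COLOR_RGB2HSV)
for n,lo,hi in [('green',(45,100,60),(85,255,255)),('yellow',(20,110,110),(35,255,255))]:
    k,lab,st,ce=cv2.connectedComponentsWithStats(cv2.inRange(hsv,lo,hi))
    for i in range(1,k):
        if st[i,4]>40: print(n,st[i],ce[i],onz(c,ce[i],65))
E
```

```text
0.95 [ 230.611 -471.641  253.29 ] 
 [[-0.898  0.     0.439]
 [-0.439  0.    -0.898]
 [-0.    -1.    -0.   ]]$[0]: bad value
```

View pics/w1.png

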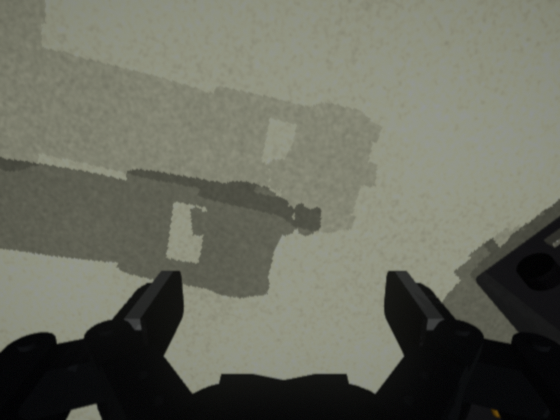

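The picture shows only the bench, because the call was refused. The rows probably need every field.

```bash
python3 -m crank '[{"dp":[-333,-17,-25],"roll":0,"gripper":0},{"dp":[-333,-17,-25],"roll":0,"gripper":0},{"dp":[-333,-17,-25],"roll":0,"gripper":0},{"dp":[-333,-17,-25],"roll":0,"gripper":0},{"dp":[-333,-17,-25],"roll":0,"gripper":0},{"dp":[-333,-17,-25],"roll":0,"gripper":0},{"dp":[-333,-17,-25],"roll":0,"gripper":0},{"dp":[-333,-17,-25],"roll":0,"gripper":0},{"dp":[-333,-17,-25],"roll":0,"gripper":0},{"dp":[-333,-17,-25],"roll":0,"gripper":0}]'
cat > look.py <<'E'
from h import *
def look(name,Z,colors,zc,cam='wrist'):
    s,p,M=tool(); print(s['time_s'],p,'\n',M)
    c=eyes.capture(cam); save(c,name)
    for l,z in Z.items():
        for q in models.spot_point(c,l)[:2]: print(l,q['centre'],q['confidence'],onz(c,q['centre'],z))
    hsv=cv2.cvtColor(c['color'],cv2.COLOR_RGB2HSV)
    for n,lo,hi in colors:
        k,lab,st,ce=cv2.connectedComponentsWithStats(cv2.inRange(hsv,lo,hi))
        for i in range(1,k):
            if st[i,4]>40: print(n,st[i],ce[i],onz(c,ce[i],zc))
    return c
E
python3 - <<'E'
from look import *
look('w2',{'selector_grip':101.5,'unit':0},[('green',(45,100,60),(85,255,255)),('yellow',(20,110,110),(35,255,255))],65)
E
```

```text
time_s: 1.93
eef_pos: [520.0, -301.6, 269.8]
ee_rot: [0.16, -0.161, 0.689, -0.689]
force: [0.3, 0.3, 0.6]
grip_width: 0.998
1.9333 [ 520.025 -301.577  269.847] 
 [[-0.897 -0.     0.442]
 [-0.442  0.    -0.897]
 [ 0.    -1.    -0.   ]]
selector_grip [291.1, 204.6] 0.94 [ 519.593 -309.871  101.5  ]
unit [289.6, 183.4] 0.97 [ 518.094 -311.082    0.   ]
green [  0  90  21  44 419] [  7.124 109.496] [477.137 -43.983  65.   ]
green [318 164  14  15 160] [324.5   170.912] [ 554.962 -328.623   65.   ]
yellow [294 151  13  13 133] [300.383 156.962] [ 556.579 -301.996   65.   ]
```

View pics/w2.png

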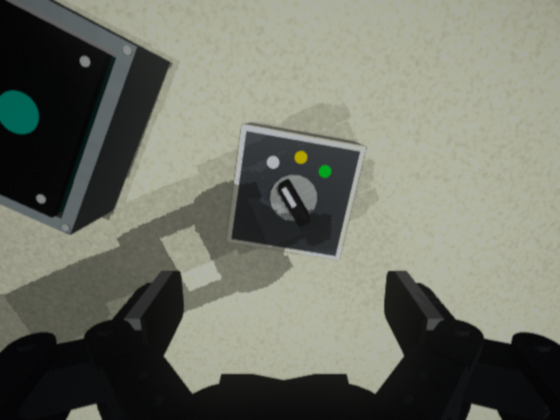

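The unit is centred at (300,190) px, with the pointer at the white dot (273,162), yellow at (301,157) and green at (325,171). That puts the unit at about (519,-310.5) with a yaw of about 13°, so the bar lies at 53°. I'll roll -0.467 and descend.

```bash
python3 -m crank '[{"dp":[5,40,7.6],"roll":-0.12,"gripper":60},{"dp":[5,70,7.6],"roll":-0.24,"gripper":60},{"dp":[5,95,7.6],"roll":-0.36,"gripper":60},{"dp":[5,100,7.6],"roll":-0.467,"gripper":60},{"dp":[5,100,7.6],"roll":-0.467,"gripper":60},{"dp":[5,100,7.6],"roll":-0.467,"gripper":60}]' 25
python3 - <<'E'
from look import *
look('w3',{'selector_grip':101.5,'unit':0},[('green',(45,100,60),(85,255,255)),('yellow',(20,110,110),(35,255,255))],65)
print(ctrl.sense()['joints'])
E
```

```text
time_s: 2.58
eef_pos: [517.0, -312.9, 170.9]
ee_rot: [-0.313, 0.313, -0.634, 0.634]
force: [-0.1, -0.2, -0.4]
grip_width: 0.764
2.5833 [ 516.99  -312.93   170.868] 
 [[-0.608  0.     0.794]
 [-0.794 -0.    -0.608]
 [ 0.    -1.     0.001]]
selector_grip [284.7, 238.9] 0.79 [ 519.232 -313.086  101.5  ]
unit [286.0, 196.4] 0.72 [ 521.072 -313.187    0.   ]
green [331 198  19  19 287] [339.815 206.843] [ 554.968 -328.518   65.   ]
yellow [310 166  19  19 275] [319.138 174.673] [ 556.732 -301.945   65.   ]
[-0.737  0.555  1.356 -0.     1.228 -0.085]
```

View pics/w3.png

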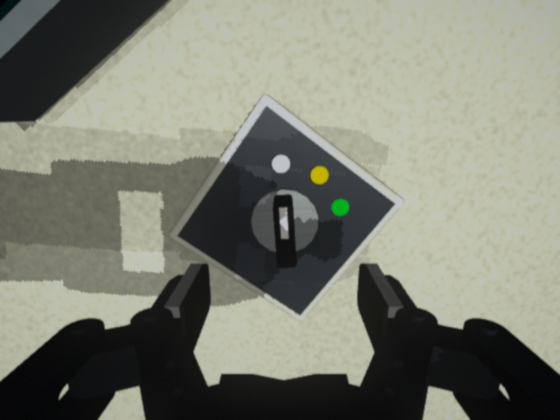

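The bar runs vertically from (284,197) to (286,266) px, lined up with the tool x axis. The dots put the axis at (519.3,-312.8). I'll descend and close gently.

```bash
python3 -m crank '[{"dp":[-1.5,35,1.8],"roll":-0.03,"gripper":60},{"dp":[-1.5,60,1.8],"roll":-0.03,"gripper":60},{"dp":[-1.5,71,1.8],"roll":-0.03,"gripper":60},{"dp":[-1.5,71,1.8],"roll":-0.03,"gripper":130},{"dp":[-1.5,71,1.8],"roll":-0.03,"gripper":255},{"dp":[-1.5,71,1.8],"roll":-0.03,"gripper":255},{"dp":[-1.5,71,1.8],"roll":-0.03,"gripper":255},{"dp":[-1.5,71,1.8],"roll":-0.03,"gripper":255}]' 20
python3 -c "
from h import *
s,p,M=tool();print(p,M[:,2],s['force'],s['wrist_torque'],s['grip_width']*85)"
```

```text
time_s: 3.4
eef_pos: [519.3, -311.3, 101.0]
ee_rot: [0.324, -0.325, 0.629, -0.628]
force: [-7.6, 6.6, 5.4]
grip_width: 0.132
[ 519.31  -311.304  100.958] [ 0.815 -0.58  -0.002] [-7.581  6.594  5.391] [0.866 1.187 0.159] 11.184345393849547
```

Gripped. Now turn clockwise by 1.40 with a firmer grip.

```bash
python3 -m crank '[{"dp":[0,0,-1],"roll":0,"gripper":255},{"dp":[0,0,-1],"roll":0.12,"gripper":255},{"dp":[0,0,-1],"roll":0.24,"gripper":255},{"dp":[0,0,-1],"roll":0.36,"gripper":255},{"dp":[0,0,-1],"roll":0.48,"gripper":255},{"dp":[0,0,-1],"roll":0.6,"gripper":255},{"dp":[0,0,-1],"roll":0.72,"gripper":255},{"dp":[0,0,-1],"roll":0.84,"gripper":255},{"dp":[0,0,-1],"roll":0.96,"gripper":255},{"dp":[0,0,-1],"roll":1.08,"gripper":255}]' 60
python3 -c "
from h import *
s,p,M=tool();print(p,np.degrees(np.arctan2(M[1,2],M[0,2])),s['force'],s['wrist_torque'],s['grip_width']*85)"
```

```text
time_s: 4.23
eef_pos: [519.9, -312.9, 101.1]
ee_rot: [0.046, -0.049, -0.704, 0.707]
force: [0.1, -7.4, 1.9]
grip_width: 0.125
[ 519.871 -312.917  101.113] -97.69395892946937 [ 0.068 -7.414  1.898] [-1.108 -0.025  0.05 ] 10.619390402229786
```

```bash
python3 -m crank '[{"dp":[0,0,0],"roll":0.12,"gripper":255},{"dp":[0,0,0],"roll":0.24,"gripper":255},{"dp":[0,0,0],"roll":0.32,"gripper":255},{"dp":[0,0,0],"roll":0.32,"gripper":255},{"dp":[0,0,0],"roll":0.32,"gripper":255}]' 
python3 -c "
from h import *
s,p,M=tool();print(p,np.degrees(np.arctan2(M[1,2],M[0,2])),s['force'],s['wrist_torque'],s['grip_width']*85)"
```

```text
time_s: 4.65
eef_pos: [519.7, -313.5, 101.1]
ee_rot: [0.156, -0.159, -0.688, 0.691]
force: [-0.7, -8.3, 0.5]
grip_width: 0.128
[ 519.679 -313.501  101.146] -115.70892086536901 [-0.659 -8.284  0.5  ] [-1.44   0.036  0.252] 10.839889127104549
```

Turned about 80°. Release, rise and look.

```bash
python3 -m crank '[{"dp":[0,0,0],"roll":0,"gripper":110},{"dp":[0,0,0],"roll":0,"gripper":60},{"dp":[0,0,0],"roll":0,"gripper":60},{"dp":[0,-35,0],"roll":0,"gripper":60},{"dp":[0,-70,0],"roll":0,"gripper":60},{"dp":[0,-100,0],"roll":0,"gripper":60},{"dp":[0,-120,0],"roll":0,"gripper":60},{"dp":[0,-120,0],"roll":0,"gripper":60}]' 25
python3 - <<'E'
from look import *
look('w4',{'selector_grip':101.5},[('green',(45,100,60),(85,255,255)),('yellow',(20,110,110),(35,255,255))],65)
E
```

```text
time_s: 5.32
eef_pos: [520.4, -311.9, 224.5]
ee_rot: [0.154, -0.16, -0.688, 0.691]
force: [0.7, -0.1, 0.4]
grip_width: 0.765
5.3167 [ 520.362 -311.914  224.517] 
 [[-0.901  0.006 -0.433]
 [ 0.433 -0.005 -0.901]
 [-0.008 -1.     0.002]]
selector_grip [284.1, 218.3] 0.61 [ 519.082 -311.535  101.5  ]
green [276 151  16  16 212] [283.604 158.5  ] [ 554.975 -328.498   65.   ]
yellow [247 164  15  15 175] [253.52  170.686] [ 556.711 -301.962   65.   ]
```

View pics/w4.png

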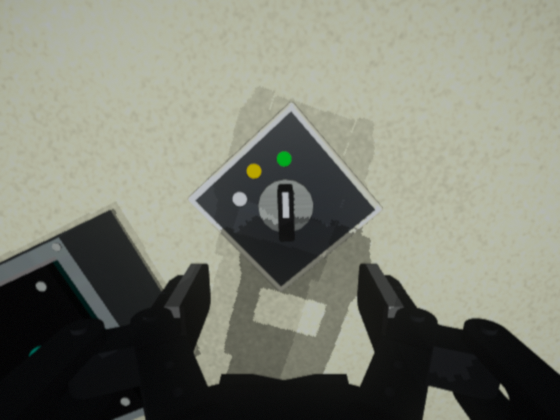

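The pointer bar (286,190–240 px) points at the green dot (284,158), so the selector is done. Next, over the fastener.

```bash
python3 -m crank '[{"dp":[177,-75,-285],"roll":-0.1,"gripper":60},{"dp":[177,-75,-285],"roll":-0.2,"gripper":60},{"dp":[177,-75,-285],"roll":-0.3,"gripper":60},{"dp":[177,-75,-285],"roll":-0.4,"gripper":60},{"dp":[177,-75,-285],"roll":-0.5,"gripper":60},{"dp":[177,-75,-285],"roll":-0.6,"gripper":60},{"dp":[177,-75,-285],"roll":-0.7,"gripper":60},{"dp":[177,-75,-285],"roll":-0.7,"gripper":60},{"dp":[177,-75,-285],"roll":-0.7,"gripper":60},{"dp":[177,-75,-285],"roll":-0.7,"gripper":60}]'
python3 - <<'E'
from look import *
look('w5',{'fastener_grip':136,'panel_press':100,'fixture':0},[('teal',(75,120,60),(95,255,255)),('red',(0,150,80),(6,255,255)),('red2',(174,150,80),(180,255,255)),('white',(0,0,150),(180,60,255))],100)
E
```

```text
time_s: 6.25
eef_pos: [482.6, 24.7, 294.0]
ee_rot: [0.09, -0.09, 0.702, -0.701]
force: [-0.0, -1.0, -0.1]
grip_width: 0.766
6.25 [482.621  24.711 293.953] 
 [[-0.968 -0.001  0.253]
 [-0.253  0.    -0.968]
 [ 0.001 -1.    -0.001]]
fastener_grip [286.1, 191.5] 0.76 [492.973  24.831 136.   ]
panel_press [385.6, 214.3] 0.69 [487.55  -75.164 100.   ]
fixture [320.8, 176.6] 0.59 [491.906 -20.23    0.   ]
teal [ 369  194   37   36 1040] [387.112 211.671] [490.389 -75.683 100.   ]
red [265 171  45  40 482] [287.303 188.761] [487.91   22.075 100.   ]
white [     0      0    560    386 131632] [276.635 165.203] [506.761  37.175 100.   ]
white [249  98  10  10  77] [253.364 102.792] [554.414  70.26  100.   ]
white [294 129  11  23 137] [298.737 139.869] [533.842  23.605 100.   ]
white [445 156   9   8  58] [449.  159.5] [ 551.531 -113.657  100.   ]
white [263 161  48  34 698] [292.464 174.188] [502.403  20.978 100.   ]
white [268 179  38  29 234] [286.308 192.94 ] [483.803  21.955 100.   ]
white [262 184  33  25 310] [275.729 199.194] [475.436  30.068 100.   ]
white [270 216  10  20 100] [274.47 225.42] [449.859  24.819 100.   ]
white [210 306  22  15 116] [219.819 312.448] [342.572  56.532 100.   ]
white [213 323  10   9  44] [217.364 327.205] [324.428  55.455 100.   ]
white [236 324  14  14  46] [244.522 330.87 ] [327.306  26.629 100.   ]
white [499 384  10  15  53] [503.245 390.604] [ 324.799 -272.808  100.   ]
white [109 387  32  30 632] [125.672 400.744] [202.863 137.203 100.   ]
white [ 423  386   47   34 1082] [442.253 405.685] [ 287.544 -214.397  100.   ]
```

View pics/w5.png

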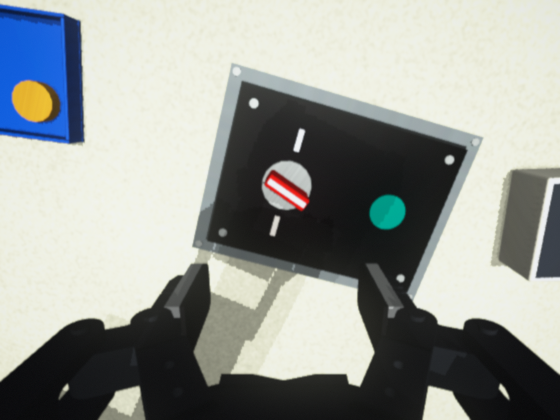

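The red wing's white line runs (270,181)–(304,206) px. The marks at (299,140) and (274,225) give the centre at (492,24) and the fixture yaw at about -1°. The wing is at about 69°, i.e. 1.2 rad off. The teal disc is at (387,212).

```bash
python3 -m crank '[{"dp":[-9,20,2.7],"roll":-0.12,"gripper":60},{"dp":[-9,40,2.7],"roll":-0.24,"gripper":60},{"dp":[-9,60,2.7],"roll":-0.36,"gripper":60},{"dp":[-9,80,2.7],"roll":-0.48,"gripper":60},{"dp":[-9,100,2.7],"roll":-0.6,"gripper":60},{"dp":[-9,114,2.7],"roll":-0.72,"gripper":60},{"dp":[-9,114,2.7],"roll":-0.84,"gripper":60},{"dp":[-9,114,2.7],"roll":-0.943,"gripper":60},{"dp":[-9,114,2.7],"roll":-0.943,"gripper":60},{"dp":[-9,114,2.7],"roll":-0.943,"gripper":60}]' 20
python3 - <<'E'
from look import *
c=look('w6',{'fastener_grip':136},[],100)
s,p,M=tool(); print('z ang',np.degrees(np.arctan2(M[1,2],M[0,2])))
hsv=cv2.cvtColor(c['color'],cv2.COLOR_RGB2HSV)
m=cv2.inRange(hsv,(0,140,60),(8,255,255))|cv2.inRange(hsv,(172,140,60),(180,255,255))
pts=cv2.findNonZero(m)[:,0,:]; P=np.array([onz(c,q,136)[:2] for q in pts]); P=P[np.linalg.norm(P-[492,24],axis=1)<45]
r=cv2.minAreaRect(P.astype(np.float32)); print(r, cv2.boxPoints(r))
w=np.linalg.svd(P-P.mean(0),full_matrices=False)[2][0]; print('red axis',np.degrees(np.arctan2(w[1],w[0]))%180)
print('dp to (492,24.3,134)',dp([492,24.3,134]))
E
```

```text
time_s: 7.28
eef_pos: [492.5, 20.9, 179.9]
ee_rot: [0.396, -0.397, 0.586, -0.585]
force: [1.1, -0.1, -0.3]
grip_width: 0.766
7.2833 [492.541  20.927 179.862] 
 [[-0.372 -0.001  0.928]
 [-0.928  0.    -0.372]
 [ 0.    -1.    -0.001]]
fastener_grip [276.3, 250.3] 0.59 [491.899  25.847 136.   ]
z ang -21.763590127312305
((493.2591552734375, 27.853418350219727), (45.53376388549805, 11.996030807495117), 68.43461608886719) [[479.313   8.885]
 [490.469   4.476]
 [507.206  46.822]
 [496.049  51.231]]
red axis 68.91207656871596
dp to (492,24.3,134) [-2.536 46.15  -1.608]
```

View pics/w6.png

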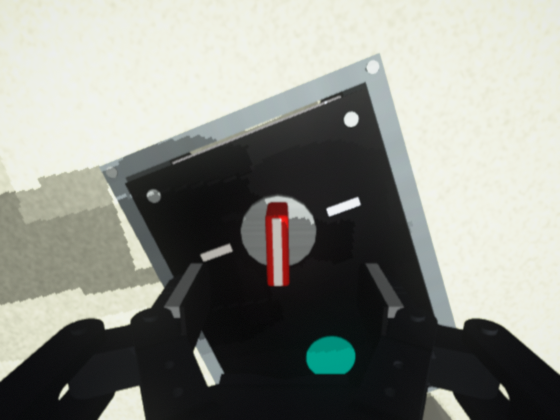

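The wing is upright at (278,205–285) px between the fingers, and the axis is 68.9° against a needed 68.2°. I'll descend and close.

```bash
python3 -m crank '[{"dp":[-3,25,-1.8],"roll":0,"gripper":60},{"dp":[-3,45,-1.8],"roll":0,"gripper":60},{"dp":[-3,45,-1.8],"roll":0,"gripper":60},{"dp":[-3,45,-1.8],"roll":0,"gripper":130},{"dp":[-3,45,-1.8],"roll":0,"gripper":255},{"dp":[-3,45,-1.8],"roll":0,"gripper":255},{"dp":[-3,45,-1.8],"roll":0,"gripper":255},{"dp":[-3,45,-1.8],"roll":0,"gripper":255}]' 20
python3 -c "
from h import *
s,p,M=tool();print(p,np.degrees(np.arctan2(M[1,2],M[0,2])),s['force'],s['wrist_torque'],s['grip_width']*85)"
```

```text
time_s: 8.05
eef_pos: [491.2, 25.8, 135.7]
ee_rot: [0.397, -0.398, 0.585, -0.584]
force: [-4.7, 2.2, 2.9]
grip_width: 0.138
[491.198  25.828 135.704] -21.55406546998971 [-4.73   2.247  2.875] [0.331 0.781 0.011] 11.740409461222354
```

```bash
python3 -m crank '[{"dp":[0,0,-0.5],"roll":0.12,"gripper":255},{"dp":[0,0,-0.5],"roll":0.24,"gripper":255},{"dp":[0,0,-0.5],"roll":0.36,"gripper":255},{"dp":[0,0,-0.5],"roll":0.48,"gripper":255},{"dp":[0,0,-0.5],"roll":0.6,"gripper":255},{"dp":[0,0,-0.5],"roll":0.72,"gripper":255},{"dp":[0,0,-0.5],"roll":0.84,"gripper":255},{"dp":[0,0,-0.5],"roll":0.96,"gripper":255},{"dp":[0,0,-0.5],"roll":1.08,"gripper":255},{"dp":[0,0,-0.5],"roll":1.2,"gripper":255}]' 35
python3 -c "
from h import *
s,p,M=tool();print(p,np.degrees(np.arctan2(M[1,2],M[0,2])),s['force'],s['wrist_torque'],s['grip_width']*85)"
```

```text
time_s: 8.88
eef_pos: [492.1, 24.4, 136.3]
ee_rot: [0.003, -0.004, -0.706, 0.708]
force: [-0.4, -7.9, 2.4]
grip_width: 0.135
[492.051  24.372 136.314] -90.6127084074591 [-0.38  -7.856  2.436] [-1.495  0.298  0.109] 11.468861231786013
```

```bash
python3 -m crank '[{"dp":[0,0,0],"roll":0,"gripper":255},{"dp":[0,0,0],"roll":0,"gripper":110},{"dp":[0,0,0],"roll":0,"gripper":60},{"dp":[0,0,0],"roll":0,"gripper":60},{"dp":[0,-35,0],"roll":0,"gripper":60},{"dp":[0,-70,0],"roll":0,"gripper":60},{"dp":[0,-105,0],"roll":0,"gripper":60},{"dp":[0,-120,0],"roll":0,"gripper":60},{"dp":[0,-120,0],"roll":0,"gripper":60}]' 25
python3 - <<'E'
from look import *
c=look('w7',{'fastener_grip':136,'panel_press':100},[('teal',(75,120,60),(95,255,255))],100)
hsv=cv2.cvtColor(c['color'],cv2.COLOR_RGB2HSV)
m=cv2.inRange(hsv,(0,140,60),(8,255,255))|cv2.inRange(hsv,(172,140,60),(180,255,255))
pts=cv2.findNonZero(m)[:,0,:]; P=np.array([onz(c,q,136)[:2] for q in pts]); P=P[np.linalg.norm(P-[492,24],axis=1)<45]
w=np.linalg.svd(P-P.mean(0),full_matrices=False)[2][0]; print('red axis',np.degrees(np.arctan2(w[1],w[0])))
print('dp to press',dp([490.6,-75.5,150]))
E
```

```text
time_s: 9.63
eef_pos: [492.6, 25.6, 259.1]
ee_rot: [-0.001, -0.004, -0.707, 0.707]
force: [-0.3, -0.3, 0.1]
grip_width: 0.762
9.6333 [492.648  25.611 259.054] 
 [[-1.     0.007 -0.005]
 [ 0.005 -0.001 -1.   ]
 [-0.007 -1.     0.001]]
fastener_grip [286.6, 214.3] 0.63 [494.366  23.084 136.   ]
panel_press [402.1, 203.9] 0.72 [492.486 -74.515 100.   ]
teal [ 383  186   42   41 1330] [403.317 206.206] [490.472 -75.724 100.   ]
red axis 179.66507076896642
dp to press [ -0.225 104.178 101.294]
```

View pics/w7.png

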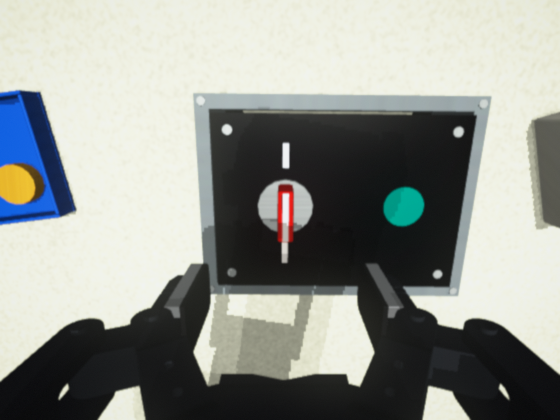

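The wing is in line with both marks (column 285–287), and its measured axis is within 1° of the fixture's x. Next I'll shut the gripper and hover over the teal disc (403,206).

```bash
python3 -m crank '[{"dp":[0,0,35],"roll":0,"gripper":255},{"dp":[0,0,70],"roll":0,"gripper":255},{"dp":[0,20,101],"roll":0,"gripper":255},{"dp":[0,50,101],"roll":0,"gripper":255},{"dp":[0,80,101],"roll":0,"gripper":255},{"dp":[0,105,101],"roll":0,"gripper":255},{"dp":[0,125,101],"roll":0,"gripper":255},{"dp":[0,125,101],"roll":0,"gripper":255},{"dp":[0,125,101],"roll":0,"gripper":255}]' 40
python3 -c "
from h import *
s,p,M=tool();print(p,s['force'],s['grip_width']*85)"
```

```text
time_s: 10.53
eef_pos: [490.3, -75.1, 129.3]
ee_rot: [-0.003, 0.001, 0.708, -0.707]
force: [1.0, -0.8, 0.4]
grip_width: 0.006
[490.284 -75.133 129.259] [ 0.97  -0.813  0.35 ] 0.5120499337669998
```

```bash
python3 -m crank '[{"dp":[0,5,0],"roll":0,"gripper":255},{"dp":[0,8,0],"roll":0,"gripper":255},{"dp":[0,11,0],"roll":0,"gripper":255},{"dp":[0,14,0],"roll":0,"gripper":255},{"dp":[0,14,0],"roll":0,"gripper":255},{"dp":[0,14,0],"roll":0,"gripper":255}]'
```

```text
time_s: 11.03
eef_pos: [491.4, -75.5, 117.0]
ee_rot: [0.001, -0.002, -0.707, 0.707]
force: [-1.1, 0.4, 6.5]
grip_width: 0.001
```

6.5 N at half travel is the spring only, so the panel is not blocked. Press on to the hard stop.

```bash
python3 -m crank '[{"dp":[0,2,0],"roll":0,"gripper":255},{"dp":[0,4,0],"roll":0,"gripper":255},{"dp":[0,6,0],"roll":0,"gripper":255},{"dp":[0,7,0],"roll":0,"gripper":255},{"dp":[0,7,0],"roll":0,"gripper":255},{"dp":[0,7,0],"roll":0,"gripper":255}]'
```

```text
time_s: 11.53
eef_pos: [491.5, -75.5, 111.9]
ee_rot: [0.001, -0.002, -0.707, 0.707]
force: [-8.7, 3.7, 25.5]
grip_width: -0.001
```

At 25 N and tip z 89.9 the panel is on the hard stop. A final check picture:

```bash
python3 - <<'E'
from h import *
a=eyes.capture('side'); b=eyes.capture('scene')
A=cv2.resize(a['color'][130:300,280:410],None,fx=3,fy=3,interpolation=2); B=cv2.resize(b['color'][110:280,170:390],None,fx=3,fy=3,interpolation=2)
B=cv2.resize(B,(400,int(B.shape[0]*400/B.shape[1])))
o=np.zeros((510,800,3),np.uint8); o[:510,:390]=A[:510]; o[:B.shape[0],395:795]=B; cv2.imwrite('pics/f.png',o[:,:,::-1])
s,p,M=tool();print(s['time_s'],p,s['force'])
E
```

```text
11.6333 [491.452 -75.528 111.889] [-9.244  3.057 25.495]
```

View pics/f.png

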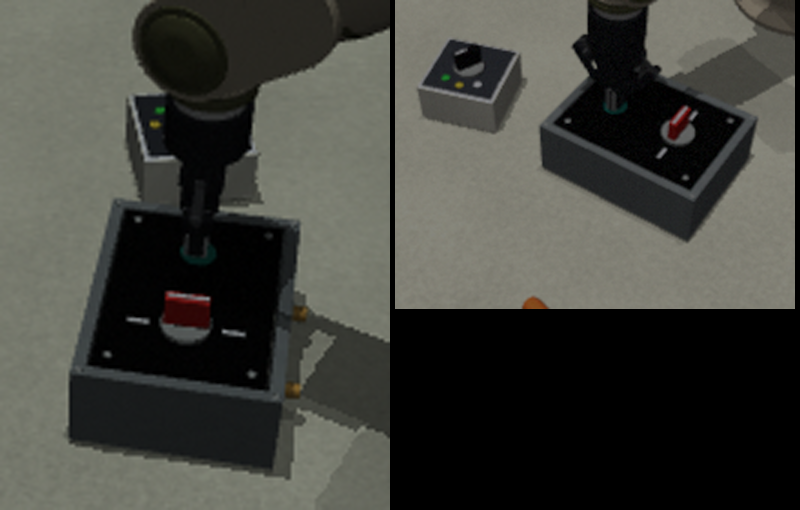

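The panel is flush with the frame, the fingertips are on the teal disc, the wing is in line with the marks, and the selector is at green. Handing in.

```bash
python3 -c "
from rig import ctrl
print(ctrl.finish_job()); print(ctrl.sense()['force'])"
```

```text
the job is handed in; nothing more can be done
None
the job is handed in; nothing more can be done
```

The fixture is ready for the dark measurement, and I handed the job in at about 11.6 s with the arm still pressing the panel.

1. **Selector:** I turned it about 80° clockwise, past yellow, and let it go. The wrist picture afterwards showed the pointer at the green dot.
2. **Fastener:** I turned it about 69° clockwise. After release, the wing measured within about 1° of the fixture's x axis, in line with both white marks.
3. **Panel:** I pressed it on the teal disc with the gripper shut. At half travel the push was 6.5 N, which is the spring alone, so it was not blocked. The last reading was 25.5 N with the fingertips at about 90 mm, the height of the frame. The final picture shows the panel flush.

I did not touch the jar, puck or screwdriver, but I made no final check of where they stand. My very first move command was refused because fields were missing from its rows, so nothing moved. The last checks all agreed. I have no force reading from after the hand-in, because the interface returned none.

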